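Hang a biscuit-press barrel in its filling stand

ROBOT

A 6-joint arm with a two-finger parallel gripper is mounted at the origin on a cart in front of the work surface, level with it; the furniture and walls round the work are solid. World frame = base frame: x ahead of the robot, y to its left, z up, the work surface at z = 0. Lengths are in m, angles in degrees, forces in N, time in s.
With the tool pointing down it reaches from about 0.25 to 0.775 m from the base axis. Payload 4 kg.
Tool frame: the origin (TCP) lies between the finger pads, 19 mm behind the fingertips; this is the grasp point; z points along the fingers, y is the line along which they close (so a half turn about z gives the same grasp; the last joint's range is limited). The gripper opens to 94 mm and grips with 3 to 60 N. Pads are 16 mm wide; open, the fingers measure 119 mm over their backs; the gripper's body (75 mm by 177 mm) begins 78 mm behind the grasp point.
Start: joints at [57.806, 4.996, 78.535, -0, 96.463, -5.907], TCP at [0.244, 0.493, 0.224] pointing down, gripper open.
Joint ranges: [-177.83, 177.83], [-43.37, 116.18], [15.69, 146.23], [-61.86, 241.86], [9.47, 152.12], [-147.06, 147.06]. Speed limits (degrees/s): [159.86, 159.86, 180, 180, 180, 180].

INTERFACE

Orientations are given as [roll, pitch, yaw] about the fixed x, y, z axes, in that order (R = Rz(yaw) Ry(pitch) Rx(roll)).
In Python, from workcell import bot gives the robot as it stands. Calls block until the motion is done:
- bot.goto(position, orientation): joint-space move of the TCP to a pose.
- bot.move_linear(position, orientation=None, v=0.15, f_stop=None): straight line of the TCP; orientation=None keeps the orientation; v is the mean speed in m/s. With f_stop (N) it stops when the force on the tool has changed by that much, and returns True; else False.
- bot.goto_joints(angles): joint-space move.
- bot.set_gripper(opening): finger opening in m; the grip force is fixed at half the most; returns when the fingers have stopped.
- bot.sleep(seconds).
- bot.inverse_kinematics(position, orientation): joint angles nearest the present ones, or None.
- bot.read_camera(name): name is "scene" or "top" or "wrist"; returns a dict with "image" (384x512x3 uint8, red, green, blue), "fx", "fy", "cx", "cy" (pixels), "k1" (the pictures are not rectified: a ray, as slopes to the right and down, at radius r is drawn at 1 + k1 r^2 times it, then the intrinsics apply), "R" (3x3) and "t" (3): a world point X has camera coordinates R X + t; the wrist camera has in their place "hand_eye" (4x4, takes a point from camera to tool coordinates, whose origin is the TCP and whose axes are the flange's). Camera axes: x right, y down, z forward; pixel columns grow to the right and rows downward; lengths in m; the calibration is good to about 2 mm. A picture is of the moment at which its call begins: read the wrist's pose just before it. There is no depth.
A pose or a line that the arm cannot do raises bot.IKError and nothing moves.
- bot.finish_job(): hands the job in; it is judged then, once.
Trained networks look in the newest picture that a camera, given by its name, has taken for a name from the list of things; names that differ only in an ending like _2 or _b are one class to them, and where a whole thing is asked for, a point or a joint stands for the part that bears it (a point fixed in the world has none). Each returns a list of dicts, best first, with "conf" (0 to 1); they miss things now and then, are a little off and sometimes report something else, mostly with a low value. They report only what shows in the picture. A call takes as long as a camera call.
- bot.find_in(name, camera): "centre" ([x, y, z] in m, in world coordinates, good to about 4 mm: the middle of the surface that is visible of it).
Readings, each from a call of its own:
- bot.read_time(): time.
- bot.read_joint_pos(): joint angles.
- bot.read_qvel(): joint speeds.
- bot.read_joint_efforts(): joint torques, N m.
- bot.read_ee_pos(): TCP position.
- bot.read_orientation(): TCP orientation.
- bot.read_ft_force(): force on the tool from outside, world axes, zero at the start.
- bot.read_moment(): the same for the moment, N m.
- bot.read_finger_gap(): finger opening in m.
- bot.read_finger_force(): force on a finger pad.
Only numpy, scipy, OpenCV 4.12 (cv2) and the standard library are available. Lean on these libraries where they do the work, as an engineer would, in place of code of your own. Each camera call takes 0.05 s, during which the arm holds its last target. There are 200 camera calls.

TASK

Take the biscuit-press barrel by its flat-sided neck, set its winged flange down on the two open prongs of the filling stand's slotted plate and slide it in under the hood, past the spring catches, until it is fully home. Feel your way gently, because the plate's height has been readjusted and is not known exactly, never force the barrel against the stand, leave the other things where they are, and let go of the barrel so that it hangs upright in the stand.

Things in the scene. Friction and masses are not known exactly. Their poses are not given: they have to be found in the camera images.
- barrel: Loose upright biscuit-press barrel, 135 mm tall, 0.11-0.22 kg. Origin: centre of underside, z up. Steel tube, 36 mm diameter, to z=75; flange z=75-80, 40 mm along x, 64 along y (round-ended wings to +y and -y); white neck z=80-135, 30 mm along x, 24 mm between flat faces to +y and -y. Half a turn changes nothing. Grip the flats with the TCP at z=114: fingertips then stay 7 mm above the hood.
- stand: Fixed filling stand, x points inward along its slot (mouth to the robot), z up; origin on the worktop below the barrel's axis when home. Foot 106x144x12 mm, posts at x=18, y=+-60 mm, 130 mm tall, carrying a clamped head with a level slotted plate, 92 mm wide, 8 mm thick, smooth. Plate top nominally z=115 mm but reclamped up to 14 mm higher or lower; no reading tells.
- home (a point): Where the barrel's axis crosses its flange's underside when home, if the plate is at nominal height: stand x=0, z=115 mm, axes as the stand's (the point does not follow the head's real height). The slot's closed end, a hard stop, halts the tube there. More than 40 N between barrel and stand is too much.
- prongs (a point): Stand x=-55 mm, nominal plate top (does not follow the real height): mid of the two open prongs. The slot between them is 40 mm wide, flared to about 54 mm at its mouth at x=-86 mm, parallel from x=-67 mm. Enter from the front with the flange above the plate; here the whole flange can be set down on the prongs, clear of the hood.
- hood_front (a point): Stand x=-28 mm, nominal plate top (does not follow the real height): from here inward a white hood covers the plate, its underside 7.5 mm and its top 12.5 mm above the plate, so the 5 mm flange has 2.5 mm play. Channel under it 72 mm wide; the hood's own slot for the neck 34 mm wide.
- catches (a point): Stand x=-10 mm, 3.5 mm above nominal plate top (does not follow the real height): under the hood two spring balls stand into the channel from both sides. They meet the flange's wing ends when the barrel's axis is at x=-22 mm, are fully pushed aside at x=-10 mm, then press the barrel towards home. Passing them takes a push of about 4 to 8 N.
- jar_red: Dark jar with a black lid, 65 mm wide, 82 mm tall, standing on the worktop at the other side of the stand from the barrel; bystander. Origin: centre of its underside.
- paint_pot: Small round pot with a grey lid, 46 mm wide, 48 mm tall; bystander. Origin: centre of its underside.
- tape_roll: Roll of black tape lying flat, 62 mm wide, 19 mm tall; bystander. Origin: centre of its underside.

How it is judged (in metres and radians):
On the way, in this order (a step that is already met when the one before it is completed fails the run):
1. the barrel is lifted clear of the worktop (height (world z) of barrel above 0.02 m), for 0.1 s.
2. the barrel is in the slot, its flange partly under the hood (x of barrel in the frame of stand between -0.035 and 0.005 m and y of barrel in the frame of stand between -0.005 and 0.005 m and height (world z) of barrel between 0.024 and 0.057 m), for 0.1 s.
At the end, for the whole second after the job is handed in: The barrel hangs released, at rest and carried by the stand: axis within 3 mm of home along the slot and 4 mm across it, underside 24 to 57 mm above the worktop (flange between plate and hood), upright within 0.08 rad, wings across the slot within 0.2 rad (x of barrel in the frame of stand between -0.003 and 0.003 m and y of barrel in the frame of stand between -0.004 and 0.004 m and height (world z) of barrel between 0.024 and 0.057 m and angle between barrel's own z axis and vertical below 0.08 rad and angle between the y axis of barrel and the y axis of stand, either way round below 0.2 rad and linear speed of barrel below 0.01 m/s and contact force between barrel and stand above 0.3 N); the robot touches nothing.
It fails at once if the barrel is pressed against the stand with more than 40 N (contact force between barrel and stand above 40 N).
It fails at once if the robot pushes on the stand with more than 15 N (contact force between any of the arm, the fingers and stand above 15 N).
It fails at once if a bystander is moved by more than 30 mm (distance of any of jar_red, paint_pot, tape_roll from where it was at the start of the episode above 0.03 m).
It also fails if it takes over 72 s, if anything falls off the work surface, if the arm or the gripper's body presses on something with over 40 N, if the wrist force passes 120 N, or if a joint passes its speed limit or range.

## Working session

There is one attempt and no reset: what is moved stays moved. The work goes in short steps, each a Python script; the robot and the scene stay as the last script left them, time stands still between calls to the robot, and variables do not carry over. Pictures are saved under pics/ and viewed, at most 10 in all, crops included, and the job is handed in when it is done.

```bash
mkdir -p pics; ls; cat > h.py <<'E'
from workcell import bot
import numpy as np, cv2
def snap(c,fn=None):
    d=bot.read_camera(c)
    if fn: cv2.imwrite('pics/'+fn,d['image'][:,:,::-1])
    return d
E
python3 - <<'E'
from h import *
a=snap('scene','s1.png');b=snap('top','t1.png')
for c in ('scene','top'):
    for n in ['barrel','stand','home','prongs','hood_front','catches','jar_red','paint_pot','tape_roll']:
        try: print(c,n,[(np.round(r['centre'],3).tolist(),round(r['conf'],2)) for r in bot.find_in(n,c)[:2]])
        except Exception as e: print(n,e)
cv2.imwrite('pics/both.png',cv2.resize(np.hstack([a['image'],b['image']])[:,:,::-1],(1024,384))[:, :])
print(bot.read_time(),bot.read_ft_force(),bot.read_orientation())
E
```

```text
pics
scene barrel [([0.46, -0.273, 0.08], 0.69)]
scene stand [([0.492, -0.045, 0.02], 0.68)]
scene home [([0.49, -0.051, 0.018], 0.65)]
scene prongs [([0.492, -0.048, 0.013], 0.69)]
scene hood_front [([0.492, -0.047, 0.016], 0.65)]
scene catches [([0.491, -0.045, 0.016], 0.58), ([0.427, 0.22, 0.048], 0.19)]
scene jar_red [([0.429, 0.222, 0.051], 0.97)]
scene paint_pot [([0.414, 0.391, 0.034], 0.73)]
scene tape_roll []
top barrel [([0.467, -0.26, 0.084], 0.56)]
top stand [([0.491, -0.036, 0.117], 0.97)]
top home [([0.495, -0.036, 0.118], 0.85)]
top prongs [([0.493, -0.036, 0.118], 0.95)]
top hood_front [([0.49, -0.039, 0.116], 0.71)]
top catches [([0.491, -0.03, 0.114], 0.66)]
top jar_red [([0.447, 0.232, 0.084], 0.77)]
top paint_pot [([0.413, 0.404, 0.045], 0.71), ([0.556, 0.323, 0.018], 0.63)]
top tape_roll [([0.558, 0.317, 0.016], 0.62)]
1.0 [-0.10154217 -0.57463986 -0.24691469] [1.79993153e+02 1.86455133e-03 1.53714318e+02]
```

View pics/t1.png

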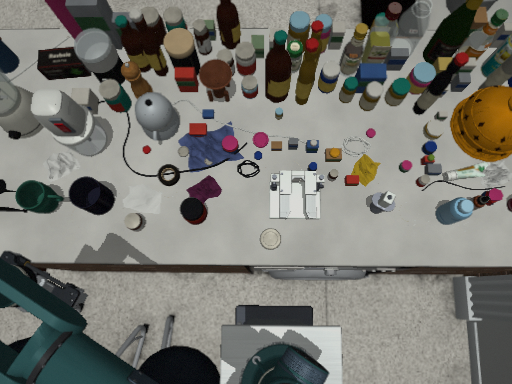

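View pics/s1.png

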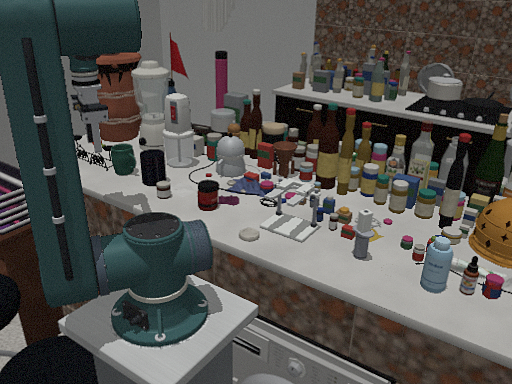

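The top view shows the stand at (297,195), the barrel at (383,202), the jar at (193,210) and a flat disc in front of the stand at (270,239). Next I'll look from closer with the wrist camera.

```bash
cat >> h.py <<'E'
from scipy.spatial.transform import Rotation as Ro
def wsnap(fn):
    p=np.array(bot.read_ee_pos());o=bot.read_orientation()
    d=snap('wrist',fn)
    np.savez('pics/'+fn+'.npz',p=p,o=o,he=d['hand_eye'],K=[d['fx'],d['fy'],d['cx'],d['cy'],d['k1']])
    return d
def px2w(fn,uv,z):
    d=np.load('pics/'+fn+'.npz');fx,fy,cx,cy,k1=d['K']
    uv=np.atleast_2d(np.float64(uv))
    n=cv2.undistortPoints(uv[:,None],np.array([[fx,0,cx],[0,fy,cy],[0,0,1]]),np.array([k1,0,0,0.]))[:,0]
    R=Ro.from_euler('xyz',d['o'],degrees=True).as_matrix();H=d['he']
    r=np.c_[n,np.ones(len(n))]@H[:3,:3].T@R.T; c=R@H[:3,3]+d['p']
    return c+r*((np.asarray(z)-c[2])/r[:,2])[:,None]
E
python3 - <<'E'
from h import *
bot.goto([0.42,-0.04,0.36],[180,0,0]); print(bot.read_joint_pos())
d=wsnap('w1.png'); print(np.round(d['hand_eye'],3).tolist(),d['fx'],d['k1'])
for n in ['stand','home','barrel']: print(n,[(np.round(r['centre'],3).tolist(),round(r['conf'],2)) for r in bot.find_in(n,'wrist')[:2]])
bot.goto([0.44,-0.265,0.36],[180,0,0])
wsnap('w2.png')
for n in ['stand','barrel']: print(n,[(np.round(r['centre'],3).tolist(),round(r['conf'],2)) for r in bot.find_in(n,'wrist')[:2]])
print(bot.read_time())
E
```

```text
[-1.30881214e+01 -1.05449092e+01  7.81215652e+01  1.83828603e-02
  1.12452345e+02  7.68391817e+01]
[[-0.001, -0.964, -0.265, 0.077], [1.0, -0.001, -0.0, 0.001], [-0.0, -0.265, 0.964, -0.159], [0.0, 0.0, 0.0, 1.0]] 338.050309732428 -4.5973600309230265e-05
stand [([0.496, -0.041, 0.121], 0.95)]
home [([0.498, -0.034, 0.119], 0.76)]
barrel [([0.474, -0.255, 0.09], 0.79)]
stand [([0.494, -0.06, 0.118], 0.64)]
barrel [([0.476, -0.264, 0.078], 0.77)]
4.325
```

View pics/w1.png

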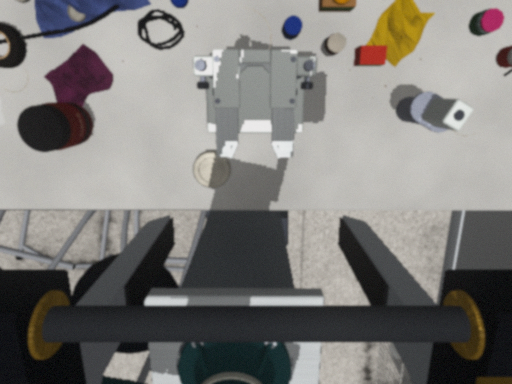

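View pics/w2.png

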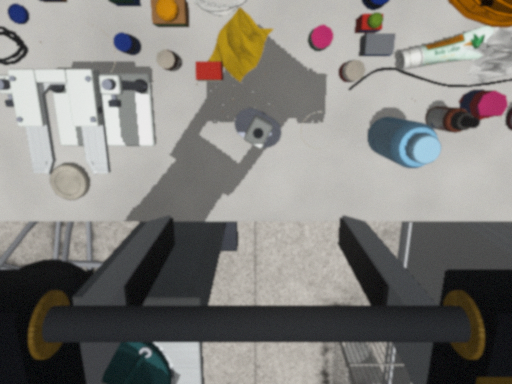

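w1 shows the stand with its head at (258,90), prongs opening down at (228,148) and (283,148), and the hood in the middle. w2 shows the barrel's neck top near (258,131), visibly yawed. I'll enlarge crops of both.

```bash
python3 - <<'E'
import cv2,numpy as np
a=cv2.imread('pics/w1.png')[40:190,180:330];b=cv2.imread('pics/w2.png')[95:160,225:290]
b=cv2.convertScaleAbs(b,alpha=1.3,beta=20)
cv2.imwrite('pics/c1.png',np.hstack([cv2.resize(a,(400,400),interpolation=2),cv2.resize(b,(400,400),interpolation=2)]))
from h import *
print(px2w('w2.png',[[258,131]],[.135]))
E
```

```text
[[ 0.47310047 -0.26692123  0.135     ]]
```

View pics/c1.png

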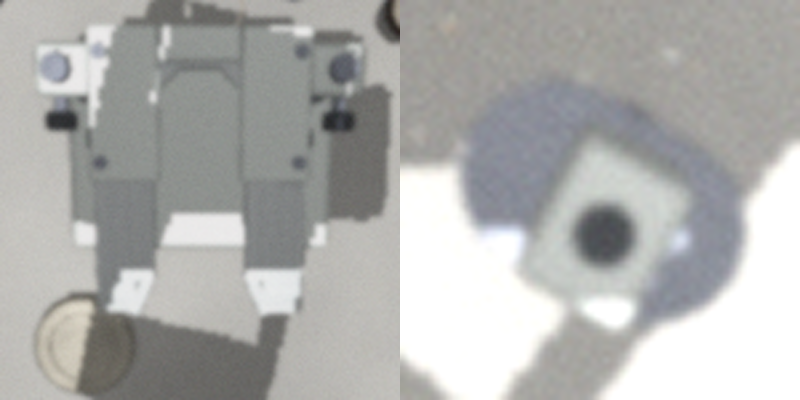

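```bash
python3 - <<'E'
from h import *
f=65/400;P=lambda u,v:(225+(u-400)*f,95+v*f)
c=px2w('w2.png',[P(607,230),P(604,235),P(600,135),P(525,270),P(690,190)],[.135]*5);print(c)
print(np.degrees(np.arctan2(*(c[2]-c[3])[[1,0]])),np.degrees(np.arctan2(*(c[4]-c[2])[[1,0]])))
w=px2w('w2.png',[P(465,170),P(742,240)],[.08]*2);print('wings',w,w.mean(0))
g=.375;Q=lambda u,v:(180+u*g,40+v*g)
for z in (.115,.101,.129):
  print(z,np.round(px2w('w1.png',[Q(155,190),Q(245,190),Q(155,260),Q(245,260),Q(125,313),Q(275,313)],[z]*6),4).tolist())
  print(' hood',np.round(px2w('w1.png',[Q(97,180),Q(308,180),Q(157,180),Q(243,180),Q(157,90),Q(243,90),Q(97,48),Q(302,50)],[z+.0125]*8),4).tolist())
print('foot front',px2w('w1.png',[Q(75,246),Q(326,246)],[.012]*2))
E
```

```text
[[ 0.47155191 -0.26764546  0.135     ]
 [ 0.4706354  -0.26709473  0.135     ]
 [ 0.48874888 -0.26633946  0.135     ]
 [ 0.46418831 -0.2524906   0.135     ]
 [ 0.47884095 -0.28283003  0.135     ]]
-29.41715902183382 -120.99847344004195
wings [[ 0.47756671 -0.2383805   0.08      ]
 [ 0.46299414 -0.29648967  0.08      ]] [ 0.47028042 -0.26743508  0.08      ]
0.115 [[0.4736, -0.0191, 0.115], [0.4736, -0.0586, 0.115], [0.4429, -0.0186, 0.115], [0.4429, -0.059, 0.115], [0.4187, -0.0047, 0.115], [0.4188, -0.0729, 0.115]]
 hood [[0.4784, 0.0048, 0.1275], [0.4785, -0.0847, 0.1275], [0.4784, -0.0206, 0.1275], [0.4785, -0.0571, 0.1275], [0.5148, -0.0211, 0.1275], [0.5148, -0.0566, 0.1275], [0.5311, 0.0032, 0.1275], [0.5304, -0.0806, 0.1275]]
0.101 [[0.4728, -0.0183, 0.101], [0.4728, -0.0592, 0.101], [0.441, -0.0179, 0.101], [0.441, -0.0596, 0.101], [0.416, -0.0034, 0.101], [0.4161, -0.0741, 0.101]]
 hood [[0.4778, 0.0064, 0.1135], [0.4778, -0.0863, 0.1135], [0.4778, -0.0199, 0.1135], [0.4778, -0.0577, 0.1135], [0.5154, -0.0204, 0.1135], [0.5154, -0.0572, 0.1135], [0.5323, 0.0048, 0.1135], [0.5316, -0.082, 0.1135]]
0.129 [[0.4744, -0.0198, 0.129], [0.4744, -0.0579, 0.129], [0.4447, -0.0194, 0.129], [0.4447, -0.0583, 0.129], [0.4214, -0.0059, 0.129], [0.4215, -0.0718, 0.129]]
 hood [[0.4791, 0.0032, 0.1415], [0.4791, -0.0831, 0.1415], [0.4791, -0.0213, 0.1415], [0.4791, -0.0565, 0.1415], [0.5141, -0.0218, 0.1415], [0.5141, -0.056, 0.1415], [0.5299, 0.0017, 0.1415], [0.5292, -0.0791, 0.1415]]
foot front [[ 0.43693209  0.03150213  0.012     ]
 [ 0.43699448 -0.10904099  0.012     ]]
```

```bash
python3 - <<'E'
from h import *
yw=-29.5; B=[.471,-.2672]
bot.set_gripper(.07)
bot.goto([*B,.20],[180,0,yw])
print('hit',bot.move_linear([*B,.114],v=.1,f_stop=6))
f0=bot.read_ft_force()
bot.set_gripper(0.0)
print('gap',bot.read_finger_gap(),bot.read_finger_force(),np.array(bot.read_ft_force())-f0,bot.read_ee_pos())
bot.move_linear([*B,.180],v=.1)
print('gap',bot.read_finger_gap(),np.array(bot.read_ft_force())-f0)
bot.move_linear([.36,-.20,.18],v=.15)
bot.goto([.36,-.0388,.18],[180,0,0])
print(bot.read_ee_pos(),bot.read_orientation(),bot.read_ft_force(),bot.read_time())
wsnap('w3.png')
E
```

```text
hit False
gap 0.02378793652209872 29.994695484638214 [ 1.12486139  0.80482668 -0.97099332] [ 0.47096879 -0.26715602  0.11389492]
gap 0.023947515112870632 [-0.1673541   0.0892443  -1.82238302]
[ 0.36053618 -0.03940376  0.18007   ] [ 1.79930365e+02 -1.39470454e-02 -3.99359671e-02] [-0.77038598 -1.74537228 -1.19596262] 9.8833
```

View pics/w3.png

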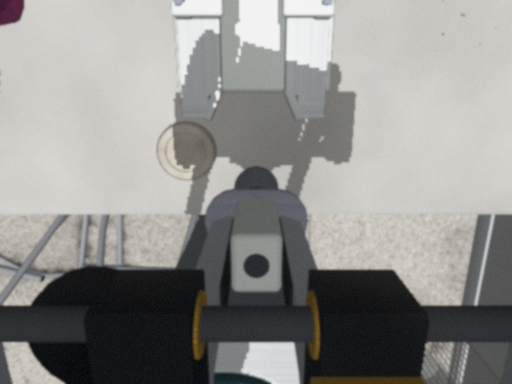

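```bash
python3 - <<'E'
from h import *
for z in (.105,.115,.125): print(np.round(px2w('w3.png',[(220,40),(285.5,40),(220,80),(285.5,80),(195,118),(308,118)],[z]*6),4).tolist())
print(px2w('w3.png',[(206,205),(307,205),(256.5,258),(257,170)],[.151,.151,.201,.07]))
im=cv2.imread('pics/w3.png')[0:270,130:380]; cv2.imwrite('pics/c3.png',cv2.resize(im,(550,594),interpolation=2))
E
```

```text
[[0.4688, -0.0171, 0.105], [0.4687, -0.0593, 0.105], [0.4442, -0.0164, 0.105], [0.4441, -0.0598, 0.105], [0.4194, 0.0014, 0.105], [0.4192, -0.0757, 0.105]]
[[0.4674, -0.0181, 0.115], [0.4674, -0.0584, 0.115], [0.4439, -0.0174, 0.115], [0.4438, -0.059, 0.115], [0.4201, -0.0003, 0.115], [0.42, -0.0742, 0.115]]
[[0.4661, -0.019, 0.125], [0.466, -0.0576, 0.125], [0.4436, -0.0184, 0.125], [0.4435, -0.0581, 0.125], [0.4209, -0.0021, 0.125], [0.4208, -0.0726, 0.125]]
[[ 0.37247913 -0.01063801  0.151     ]
 [ 0.37235113 -0.07005927  0.151     ]
 [ 0.3642936  -0.04018498  0.201     ]
 [ 0.37480504 -0.04099162  0.07      ]]
```

View pics/c3.png

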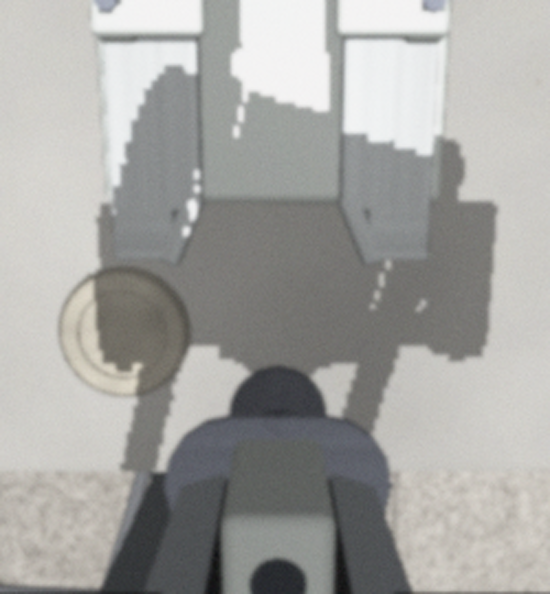

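```bash
python3 - <<'E'
from h import *
y=-.038
bot.move_linear([.36,y,.178],[180,0,0],v=.1); bot.sleep(.2)
print('enter hit',bot.move_linear([.449,y,.178],v=.06,f_stop=5)); bot.sleep(.3)
f0=np.array(bot.read_ft_force());print(f0,bot.read_ee_pos())
print('down',bot.move_linear([.449,y,.130],v=.015,f_stop=3)); bot.sleep(.1)
print(np.array(bot.read_ft_force())-f0,bot.read_moment(),bot.read_ee_pos(),bot.read_finger_gap(),bot.read_time())
wsnap('w4.png')
E
```

```text
enter hit False
[ 0.53147196  0.336728   -1.64288835] [ 0.44891113 -0.03801664  0.17805771]
down True
[-0.55922427 -0.08437671  7.23234473] [-0.07949911 -0.02860998  0.01950508] [ 0.44908007 -0.03798705  0.15827655] 0.023839319548146824 13.9583
```

View pics/w4.png

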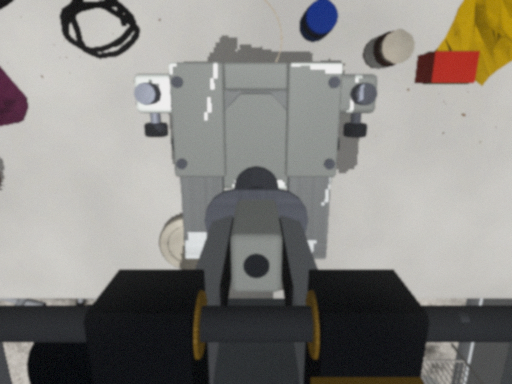

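The flange touched at TCP z=0.1583, which puts the plate at about 0.124, inside the allowed range. The picture shows it centred on the prongs in front of the hood. I'll lift slightly and slide in, watching the force.

```bash
python3 - <<'E'
from h import *
y=-.038
p=bot.read_ee_pos(); z=p[2]
for k in range(4):
    z+=.0005; bot.move_linear([.449,y,z],v=.01); bot.sleep(.15)
    f=np.array(bot.read_ft_force()); print(np.round(f,2),bot.read_ee_pos()[2])
    if f[2]<-.9: break
print('slide',bot.move_linear([.478,y,z],v=.02,f_stop=4)); bot.sleep(.1)
print(np.round(bot.read_ft_force(),2),bot.read_ee_pos(),bot.read_time())
E
```

```text
[-1.39 -1.15  1.24] 0.15833583907292315
[ 0.28  0.18 -2.  ] 0.15892722698087497
slide False
[-0.12 -0.98 -1.48] [ 0.47792334 -0.03801047  0.15924597] 16.6083
```

```bash
python3 - <<'E'
from h import *
y=-.038;z=.1591
for x in list(np.arange(.481,.5001,.003))+list(np.arange(.5015,.512,.0015)):
    h=bot.move_linear([x,y,z],v=.015,f_stop=11)
    f=np.array(bot.read_ft_force());p=bot.read_ee_pos()
    print(round(x,4),h,np.round(f,1),np.round(p,4),round(bot.read_time(),1))
    if h or (x>.5 and f[0]<-7) or abs(f[1])>8 or abs(f[2]+1.7)>8: break
E
```

```text
0.481 False [-0.7 -0.1 -1.8] [ 0.4811 -0.038   0.1591] 17.0
0.484 False [-0.2  0.7 -1.9] [ 0.4841 -0.038   0.1591] 17.3
0.487 False [-4.1  1.5  0.1] [ 0.4862 -0.0378  0.1588] 17.7
0.49 False [-5.3  1.4 -0.5] [ 0.4888 -0.0379  0.1585] 18.0
0.493 False [-4.5  0.7 -0.6] [ 0.492  -0.0379  0.1585] 18.4
0.496 False [-2.4  1.1 -3.4] [ 0.4961 -0.0379  0.1586] 18.7
0.499 False [ 1.2  0.5 -4.6] [ 0.5005 -0.038   0.1594] 19.1
0.5015 False [ 2.1  1.1 -3.2] [ 0.5026 -0.038   0.1597] 19.4
0.503 False [ 2.6  1.6 -1.9] [ 0.5039 -0.038   0.1596] 19.6
0.5045 False [ 2.8  1.4 -2.7] [ 0.5052 -0.038   0.1594] 19.9
0.506 False [ 3.2  1.1 -1.7] [ 0.5064 -0.0381  0.1592] 20.1
0.5075 False [0.6 1.2 0.9] [ 0.5071 -0.038   0.1591] 20.4
0.509 False [-6.   0.7  3.6] [ 0.5074 -0.038   0.1589] 20.6
0.5105 False [-7.8  1.5  3.9] [ 0.5077 -0.038   0.1587] 20.9
```

```bash
python3 - <<'E'
from h import *
y=-.038
bot.move_linear([.5073,y,.1588],v=.01); bot.sleep(.2); print(bot.read_ft_force())
bot.set_gripper(.045); bot.sleep(.2)
print(np.round(bot.read_ft_force(),2),bot.read_finger_gap())
bot.move_linear([.5073,y,.25],v=.08)
bot.move_linear([.43,y,.32],v=.15); bot.sleep(.3)
wsnap('w5.png'); print([(np.round(r['centre'],3),r['conf']) for r in bot.find_in('barrel','wrist')[:2]],bot.read_time())
im=cv2.imread('pics/w5.png')[0:230,130:400]; cv2.imwrite('pics/c5.png',cv2.resize(im,None,fx=2.4,fy=2.4,interpolation=2))
E
```

```text
[-1.64711339  0.66405586 -1.01148921]
[ 0.45 -1.04 -0.21] 0.04521161678263312
[(array([ 0.508, -0.037,  0.174]), 0.95), (array([ 0.498, -0.036,  0.122]), 0.36)] 24.825
```

View pics/c5.png

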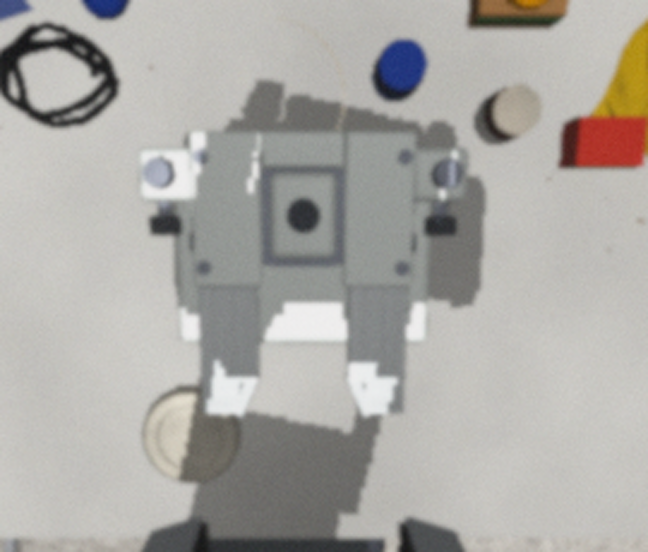

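The barrel sits square and upright in the hood's slot, with its neck centred at crop (303,215), and it is released. It reached the hard stop. I'm handing in.

```bash
python3 -c "
from h import *
print(bot.finish_job())"
```

```text
the job is handed in; nothing more can be done
None
```

The barrel is past the catches and against the hard stop, released and hanging upright and square in the stand in the last picture, and the job is handed in at about 25 s (no verdict was returned).

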